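# Slide the rack's shelf board home into its notches

## Robot

A 6-joint arm with a two-finger parallel gripper is mounted at the origin on the work surface. World frame = base frame: x ahead of the robot, y to its left, z up, the work surface at z = 0. Lengths are in m, angles in rad, forces in N, time in s.
With the tool pointing down it reaches from about 0.225 to 0.875 m from the base axis. Payload 3.4 kg.
Tool frame: the origin (TCP) lies between the finger pads; the fingertips stand 25 mm ahead of it and the grasp point (between the pads) lies 6 mm ahead of it (manip.tips_ahead is the distance from the TCP to the fingertips, in m); z points along the fingers, x is the direction in which the jaws open and shut, and the axes are right-handed (so a half turn about z gives the same grasp; the last joint's range is limited). The gripper opens to 85 mm and grips with 20 to 120 N. Pads are 22 mm wide; open, the fingers measure 114 mm over their backs; the gripper's body (76 mm by 85 mm) begins 54 mm behind the grasp point. The pads swing forward as they close: fully open they stand 13 mm farther back than shut.
Start: joints at [1.149, 0.276, 1.505, -0, 1.361, -0.121], TCP at [0.17, 0.549, 0.256] pointing down, gripper open.
Joint ranges: [-2.89, 2.89], [-0.75, 2.08], [0.22, 2.7], [-1.18, 4.32], [0.11, 2.71], [-2.7, 2.7]. Speed limits (rad/s): [2.57, 2.57, 3.14, 3.14, 3.14, 3.14].

## Interface

Orientations are given as a unit quaternion [w, x, y, z].
In Python, from rig import manip gives the robot as it stands. The module is installed in compiled form; this text tells all that it offers.
- The arm moves only by the tool send_rows, never from a script. Its argument "plan" is a list of rows, each an object with "linear": the shift along the tool's x, y, z in m, a list of three; "delta_rot": the turn, a rotation vector about the tool's x, y, z in degrees, a list of three; "fingers": the finger opening in m, from 0 to 0.0854. A call has 1 to 12 rows; each row shifts and turns the pose as measured when the row begins, along the tool's axes as they then stand; what a row does not reach is not made up. A row lasts 1/12 s, in which the tool goes at most 41.7 mm and 7.16 degrees, less where a joint would pass 70% of its speed; a pose out of reach is approached as far as the arm can. A call with a gripper value outside its range is refused whole. The fingers move at their own pace and stop on an object; "force" is the grip in N (left out, the last holds). Time passes only in rows, so rows that do not move let the fingers close. It gives the time, the measured TCP pose, the force and the opening at its end, in the units of the state.
- manip.get_state(): the state, without advancing time (a new reading comes with each control period).
- manip.get_image(name): name is "scene" or "side" or "wrist"; returns the picture (480x640x3 uint8, red, green, blue); there is no depth.
- manip.camera_info(name): a dict with "K" (3x3 intrinsics, pixels), "rvec" (rotation vector, rad) and "tvec" (3), from world to camera coordinates, as OpenCV has them. Camera axes: x right, y down, z forward; pixel columns grow to the right and rows downward; lengths in m; the calibration is good to about 2 mm. The wrist camera is an equidistant fisheye: a pixel r from the principal point sees the ray r / f radians off the axis. A picture is of the moment at which its call begins: read the wrist's pose just before it. camera_info takes no time and is no camera call; for the wrist camera it gives the pose at the moment of the call.
- manip.sign_off(): hands the job in, once; it reports no verdict.
Trained networks look in the newest picture that a camera, given by its name, has taken for a name from the list of things; names that differ only in an ending like _2 or _b are one class to them, and where a whole thing is asked for, a point or a joint stands for the part that bears it (a point fixed in the world has none). Each returns a list of dicts, best first, with "p" (0 to 1); they miss things now and then, are a little off and sometimes report something else, mostly with a low value. They report only what shows in the picture. A call takes as long as a camera call. They do not tell look-alikes from the thing itself.
- manip.find_in(thing, camera): "extent" ([left, top, right, bottom] in pixels, round what is visible of it).
- manip.masks_of(thing, camera): "pixels" (480x640 bool, what is visible of it) and "extent" ([left, top, right, bottom] in pixels, round what is visible of it).
The state is a dict: "clock": time; "qpos": joint angles; "qd": joint speeds; "effort": joint torques, N m; "position": TCP position; "ee_rot": TCP orientation; "contact_force": force on the tool from outside, world axes, zero at the start; "moment": the same for the moment, N m; "width": finger opening in m.
Only numpy, scipy, OpenCV 4.12 (cv2) and the standard library are available. Lean on these libraries where they do the work, as an engineer would, in place of code of your own. Each camera call takes 0.05 s, during which the arm holds its last target. There are 200 camera calls.

## Task

With closed fingertips, push the blue shelf board along the rails of the red-sided bench rack, towards the rack's empty end, until you feel its feet drop into the locating notches and it lies flush with the rack's red sides; stop there without forcing it, and take the hand away. The small amber jar standing on the board must ride along upright and untouched; do not lift or carry anything, and leave the other bottles around the rack alone.

Things in the scene. Friction and masses are not known exactly. Their poses are not given: they have to be found in the camera images.
- rack: Low bench rack, fixed: 300 mm long (x), 160 wide (y), 68.5 high. Origin: centre of its underside, on the bench; z up. The board is pushed towards the rack's +x, roughly to the robot's left. Red side walls 8 mm thick, tops 68.5 mm above the bench; inside them dark steel rails along x, 20 mm wide, at y = +-63 mm, tops at 55 mm. Both ends are open.
- rack_notch (a point): Centre of the left (+y) front notch, on its floor: x = 105, y = 63, z = 48.5 mm in the rack's frame. Each rail has two notches, at x = -25 and 105 mm, 20 mm long, 6.5 mm deep, square-ended. Between the rails (106 mm) the rack is open, so a fingertip can travel there behind the board; only cross bars at x = +-130 mm, 16 mm wide, tops 18 mm above the bench.
- board: Blue shelf board, loose, 0.2 to 0.45 kg, 180 mm long (x, along the rack's x), 140 wide, 12 thick, on four feet 14 mm long, 8 high at x = +-65 mm. Origin: its centre, level with the feet's undersides; board 8 to 20 mm above it. Riding on the rails: origin 55 mm above the bench, top 75; home: origin 48.5, top 68.5, flush. Starts 50 to 90 mm short of home, no foot near a wrong notch.
- board_push (a point): Middle of the board's trailing (-x) edge face, half way up its 12 mm thickness: where to push, towards the board's +x. Sliding takes about 1.5 to 4 N; once the feet drop, the square notch ends stop the board hard and the force rises steeply (over 40 N would be forcing it).
- rack_home (a point): Point on the rack where the board's origin lies when the board is home: x = 40 mm, y = 0, 48.5 mm above the bench, in the rack's frame. The feet have 3 mm of play either way along x and 2 mm across.
- jar: Small amber jar with a white cap, 42 mm across, 62 mm tall, origin at the centre of its underside; stands loose on the board's leading half. Not to be touched.
- bottle: Bystander beside the rack: clear glass bottle with a blue cap, 60 mm across, 135 mm tall, origin at the centre of its underside.
- amber: Bystander beside the rack: amber bottle with a black cap, 56 mm across, 115 mm tall, origin at the centre of its underside.
- pot: Bystander beside the rack: white plastic jar with a red cap, 60 mm across, 80 mm tall, origin at the centre of its underside.
Not all that is in view belongs to the job. What is meant by the board is not grey, and is the larger of those in its own colour.

How it is judged:
On the way, in this order (a step that is already met when the one before it is completed fails the run):
1. the robot pushes the board along the rails, while it still rides on top of them (contact force between the fingers and board above 0.3 N and distance of board from where it was at the start of the episode above 0.015 m and z of board in the frame of rack above 0.053 m), for 0.05 s.
2. the board drops into its notches (horizontal distance between board and rack_home below 0.006 m and z of board in the frame of rack below 0.0505 m and angle between the z axis of board and the z axis of rack, either way round below 0.02 rad), for 0.2 s.
At the end, for the whole second after the job is handed in: The board lies home: its origin within 6 mm (horizontally) of the rack's home point, dropped to within 2 mm of the notch floors, level with the rack within 0.02 rad, at rest; the jar stands upright (0.1 rad) and at rest on the board; the three bystanders are within 20 mm of where they stood (all of step 2 and linear speed of each of board, jar below 0.01 m/s and z of jar in the frame of board between 0.017 and 0.024 m and angle between jar's own z axis and vertical below 0.1 rad and distance of each of bottle, amber, pot from where it was at the start of the episode below 0.02 m); the robot touches nothing.
It fails at once if the board is lifted off the rails or tipped up (z of board in the frame of rack above 0.065 m or angle between board's own z axis and vertical above 0.15 rad).
It fails at once if the board is forced (more than 40 N on it) (contact force between any of the fingers, the arm and board above 40 N).
It fails at once if the jar is touched by the robot, or tips over (contact force between any of the fingers, the arm and jar above 0.3 N or angle between jar's own z axis and vertical above 0.4 rad).
It fails at once if a bystander is moved or knocked over (distance of any of bottle, amber, pot from where it was at the start of the episode above 0.02 m or angle between any of bottle, amber, pot's own z axis and vertical above 0.3 rad).
It also fails if it takes over 38 s, if anything falls off the work surface, if the arm or the gripper's body presses on something with over 40 N, if the wrist force passes 120 N, or if a joint passes its speed limit or range.

## Working session

There is one attempt and no reset: what is moved stays moved. The work goes in short steps, Python scripts to look and compute and a tool call to move; the robot and the scene stay as the last step left them, time stands still between calls to the robot, and variables do not carry over. Pictures are saved under pics/ and viewed, about 8 in all and at most 12, crops included, and the job is handed in when it is done.

Besides the shell and the picture viewer there is one more tool, called after ">>>" by a JSON object that holds its "op" and its "data". send_rows: Moves the arm, as the interface text tells. Its arguments: {"type":"object","properties":{"plan":{"type":"array","items":{"type":"object","properties":{"linear":{"type":"array","items":{"type":"number"}},"delta_rot":{"type":"array","items":{"type":"number"}},"fingers":{"type":"number"}}}},"force":{"type":"number"}},"required":["plan"]}

```bash
mkdir -p pics; python3 - <<'E'
from rig import manip
import cv2
s=manip.get_state();print({k:(v if isinstance(v,(int,float)) else [round(float(x),4) for x in v]) for k,v in s.items()})
for c in("scene","side"):
    im=manip.get_image(c);cv2.imwrite(f"pics/{c}0.png",im[:,:,::-1])
    i=manip.camera_info(c);print(c,i)
    for t in("rack","board","jar","bottle","amber","pot"):
        print(t,[(round(d["p"],2),[int(x) for x in d["extent"]]) for d in manip.find_in(t,c)])
E
```

```text
{'clock': 0.0, 'qpos': [1.149, 0.2766, 1.5061, -0.0, 1.3607, -0.121], 'qd': [-0.0007, -0.0012, 0.0006, -0.0002, 0.0012, -0.0005], 'effort': [0.0018, -41.6791, -24.5802, 0.0001, 0.0109, 0.0], 'position': [0.1702, 0.5487, 0.2554], 'ee_rot': [0.0005, 0.8051, 0.5932, -0.0008], 'contact_force': [-0.1534, -0.8027, 0.5638], 'moment': [-0.0071, -0.0283, -0.0119], 'width': 0.08537274403339223}
scene {'K': array([[597.72956607,   0.        , 327.09061006],
       [  0.        , 597.72956607, 226.14834017],
       [  0.        ,   0.        ,   1.        ]]), 'rvec': array([ 1.47373355,  2.10602515, -0.86649431]), 'tvec': array([ 0.24246345, -0.36219703,  1.72744951])}
rack [(0.66, [254, 169, 405, 285])]
board [(0.87, [282, 312, 362, 374]), (0.87, [128, 216, 228, 279]), (0.77, [259, 186, 363, 258])]
jar [(0.82, [310, 195, 329, 228]), (0.55, [306, 145, 326, 193])]
bottle [(0.83, [260, 160, 287, 213])]
amber [(0.87, [304, 148, 327, 192]), (0.26, [253, 167, 406, 280])]
pot []
side {'K': array([[561.80658588,   0.        , 324.5774711 ],
       [  0.        , 561.80658588, 240.98420136],
       [  0.        ,   0.        ,   1.        ]]), 'rvec': array([ 2.44669524, -0.36099245,  0.11892896]), 'tvec': array([-0.61272556,  0.15015954,  1.05283842])}
rack [(0.57, [210, 197, 386, 316])]
board [(0.94, [374, 315, 496, 438]), (0.77, [380, 178, 444, 228]), (0.7, [263, 211, 376, 292]), (0.4, [208, 195, 388, 319]), (0.29, [310, 215, 328, 248])]
jar [(0.61, [308, 214, 332, 249]), (0.5, [210, 194, 388, 318])]
bottle [(0.73, [279, 290, 315, 347])]
amber [(0.82, [225, 277, 257, 328]), (0.65, [262, 212, 375, 292])]
pot [(0.98, [308, 172, 338, 215])]
```

View pics/scene0.png

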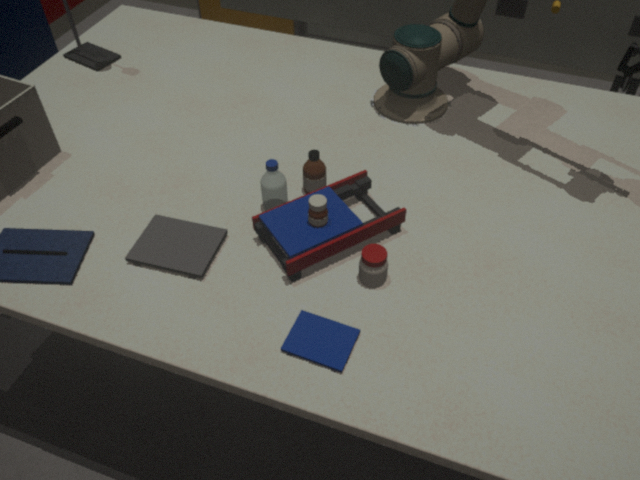

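View pics/side0.png

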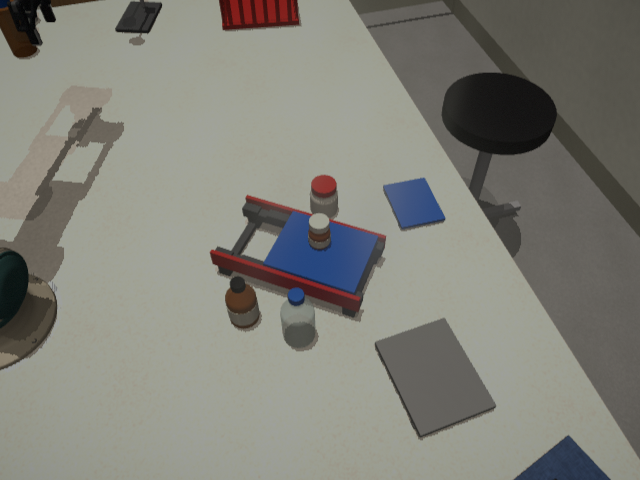

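The blue board sits in the red-sided rack, at about (310,222) in scene and (325,250) in side. The empty end is at upper right in scene and left in side, and the jar is at (318,210) in scene. The small blue tile at (320,340) is a decoy. Next I fit the rack and board poses by rendering the model into both views.

```bash
cat > h.py <<'E'
from rig import manip
import cv2, numpy as np
from scipy.spatial.transform import Rotation as R
from scipy.optimize import minimize
I={c:manip.camera_info(c) for c in("scene","side")}
def unproj(c,uv,z):
    i=I[c];r=cv2.Rodrigues(i["rvec"])[0];o=-r.T@i["tvec"];d=r.T@np.linalg.inv(i["K"])@[*uv,1.];return o+d*(z-o[2])/d[2]
def proj(c,P):
    i=I[c];return cv2.projectPoints(np.float64(P),i["rvec"],i["tvec"],i["K"],None)[0][:,0]
def box(x0,x1,y0,y1,z0,z1): return np.array([[x,y,z] for x in(x0,x1) for y in(y0,y1) for z in(z0,z1)])
def T(P,p):
    c,s=np.cos(p[2]),np.sin(p[2]);P=np.asarray(P,float);return P@np.array([[c,s,0],[-s,c,0],[0,0,1]])+[p[0],p[1],0]
S=4
def render(c,p,bz=.055):
    L=np.zeros((480*S,640*S,2),np.uint8)   # red, blue
    i=I[c];cam=-cv2.Rodrigues(i["rvec"])[0].T@i["tvec"]
    cy=(cam[:2]-p[:2])@[-np.sin(p[2]),np.cos(p[2])];sg=np.sign(cy)
    def fill(P,col):
        h=cv2.convexHull(np.float32(proj(c,T(P,p))*S+S/2-.5));a=L.copy();cv2.fillPoly(a,[np.int32(h.round())],col);L[:]=a
    def wall(s): ys=sorted((s*.072,s*.080));fill(box(-.15,.15,*ys,.0405,.0685),(255,0))
    b=p[3];by=p[4]
    wall(-sg);fill(box(b-.09,b+.09,by-.07,by+.07,bz+.008,bz+.02),(0,255));wall(sg)
    fill(box(b-.09,b+.09,by-.07,by+.07,bz+.02,bz+.02),(0,255))
    return cv2.GaussianBlur(cv2.resize(L,(640,480),interpolation=cv2.INTER_AREA),(0,0),1.5).astype(float)
E
python3 - <<'E'
from h import *
for c,l in (("scene",[(290,268),(405,212),(255,215),(368,177)]),("side",[(358,300),(212,254),(385,238),(247,198)])):
    for q in l: print(c,q,unproj(c,q,.0685).round(4))
a=cv2.imread("pics/scene0.png");b=cv2.imread("pics/side0.png")
A=cv2.resize(a[140:300,230:430],None,fx=3.8,fy=3.8,interpolation=cv2.INTER_CUBIC);cv2.imwrite("pics/z.png",A)
E
```

```text
scene (290, 268) [ 0.7557 -0.0586  0.0685]
scene (405, 212) [0.522  0.1163 0.0685]
scene (255, 215) [ 0.6416 -0.1892  0.0685]
scene (368, 177) [0.438  0.005  0.0685]
side (358, 300) [ 0.6443 -0.1923  0.0685]
side (212, 254) [ 0.4133 -0.015   0.0685]
side (385, 238) [ 0.7397 -0.0737  0.0685]
side (247, 198) [0.5061 0.1074 0.0685]
```

View pics/z.png

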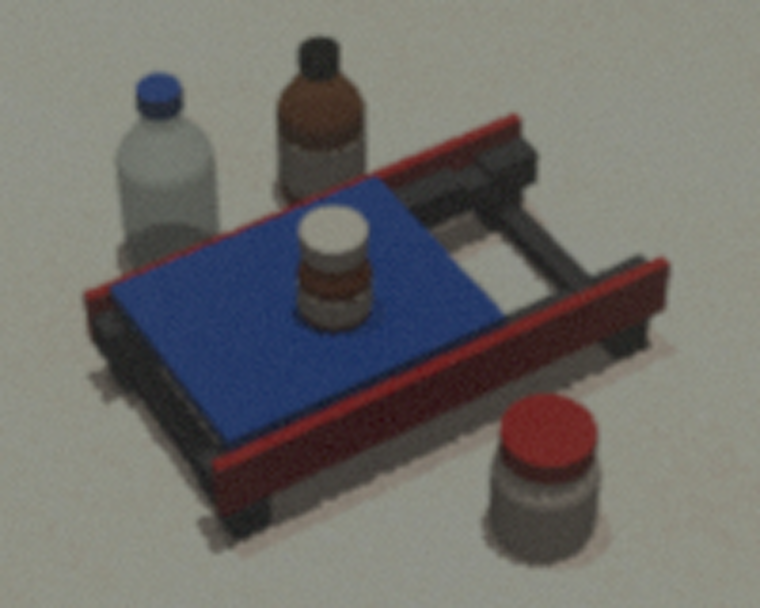

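```bash
sed -i 's/ys,.0405,.0685/ys,p[5],.0685/' h.py; cat >> h.py <<'E'
def masks(c,im):
    h=cv2.cvtColor(im,cv2.COLOR_RGB2HSV);H,s,v=[h[:,:,k].astype(int) for k in range(3)]
    red=((H<8)|(H>172))&(s>110)&(v>25);blue=(H>100)&(H<130)&(s>110)&(v>35)
    W=np.zeros((480,640),bool);w=(165,290,245,415) if c=="scene" else (190,320,200,395)
    W[w[0]:w[1],w[2]:w[3]]=1
    return red,blue,W
def fit(ims,ex,p0,bz=.055,free=range(6)):
    D={}
    for c in ims:
        r,b,W=masks(c,ims[c])
        for e in ex[c]: W[max(0,e[1]-3):e[3]+3,max(0,e[0]-3):e[2]+3]=0
        f=lambda m:cv2.GaussianBlur(m.astype(np.float32)*255,(0,0),1.5)
        D[c]=(np.dstack([f(r),f(b)]),W)
    free=list(free);p0=np.array(p0,float);sc=np.array([.01,.01,.03,.01,.003,.01])[free]
    def cost(q):
        p=p0.copy();p[free]+=q*sc
        return sum((((render(c,p,bz)-D[c][0])**2).sum(2)[D[c][1]]).sum()/255**2 for c in ims)
    n=len(free);s0=np.vstack([np.zeros(n),np.eye(n)*.7])
    m=minimize(cost,np.zeros(n),method="Nelder-Mead",options=dict(initial_simplex=s0,maxfev=260,xatol=.01,fatol=.05))
    p=p0.copy();p[free]+=m.x*sc;return p,m.fun
def over(c,im,p,bz,f,win):
    o=im.copy();L=render(c,p,bz)
    for k,col in((0,(255,255,0)),(1,(0,255,255))):
        cs,_=cv2.findContours((L[:,:,k]>127).astype(np.uint8),cv2.RETR_LIST,cv2.CHAIN_APPROX_NONE);cv2.drawContours(o,cs,-1,col,1)
    a,b,cc,d=win;return cv2.resize(o[a:b,cc:d],(400,300),interpolation=cv2.INTER_NEAREST)[:,:,::-1]
E
cat > f.py <<'E'
from h import *
ims={c:cv2.imread(f"pics/{c}0.png")[:,:,::-1].copy() for c in I}
ex={"scene":[(260,160,287,213),(304,148,327,228),(358,243,390,288)],"side":[(308,172,338,250),(279,285,315,347),(225,274,257,328)]}
p0=[.583,-.036,2.497,-.03,0,.04]
p,c=fit(ims,ex,p0);print("both",p.round(4),round(c,1))
for k in I: q,c=fit({k:ims[k]},ex,p);print(k,q.round(4),round(c,1))
np.save("p.npy",p)
cv2.imwrite("pics/ov.png",np.hstack([over("scene",ims["scene"],p,.055,0,(160,295,245,425)),over("side",ims["side"],p,.055,0,(185,320,205,385))]))
from numpy import cos,sin
for n,P in (("jar base",0),):pass
for t,cc,z,uv in (("jarcap","scene",.137,(318,201)),("jarcap","side",.137,(319,221)),("pot","scene",.08,(374,253)),("pot","side",.08,(324,184)),("bot","scene",.135,(272,164)),("bot","side",.135,(296,295)),("amber","scene",.115,(314,154)),("amber","side",.115,(237,284))):
    w=unproj(cc,uv,z);d=w[:2]-p[:2];print(t,cc,w.round(3),"rack",(d@[cos(p[2]),sin(p[2])]).round(3),(d@[-sin(p[2]),cos(p[2])]).round(3))
E
python3 f.py
```

```text
both [ 0.5811 -0.0411  2.4874 -0.0413  0.0025  0.0512] 1025.3
scene [ 0.5804 -0.04    2.4854 -0.0448  0.0064  0.0434] 334.7
side [ 0.5803 -0.0402  2.4874 -0.0418  0.0025  0.047 ] 577.5
jarcap scene [ 0.621 -0.048  0.137] rack -0.036 -0.019
jarcap side [ 0.614 -0.052  0.137] rack -0.033 -0.012
pot scene [0.67 0.09 0.08] rack 0.009 -0.159
pot side [0.665 0.089 0.08 ] rack 0.012 -0.154
bot scene [ 0.542 -0.187  0.135] rack -0.058 0.14
bot side [ 0.533 -0.193  0.135] rack -0.055 0.149
amber scene [ 0.455 -0.122  0.115] rack 0.051 0.141
amber side [ 0.445 -0.129  0.115] rack 0.055 0.153
```

View pics/ov.png

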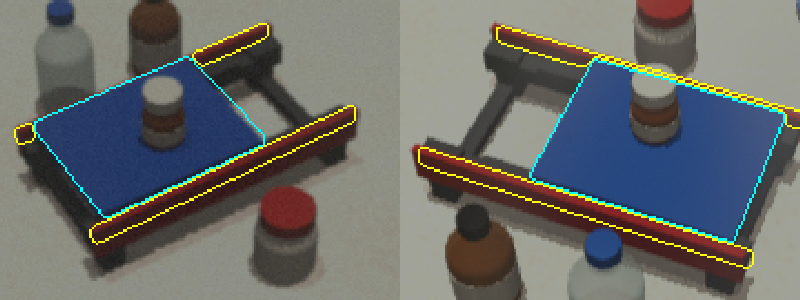

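The two views agree to about 2 mm. The rack is at (0.581,-0.041) with yaw 2.487. The board is at rack x ≈ -41 mm, about 81 mm short of home, and the jar is at rack (-34,-15). First move: turn so tool -y is the push direction, close the fingers, and travel high.

>>> {"op": "send_rows", "data": {"plan": [{"linear": [0, 0, 0], "delta_rot": [0, 0, 6.8], "fingers": 0}, {"linear": [0, 0, 0], "delta_rot": [0, 0, 6.8], "fingers": 0}, {"linear": [0, 0, 0], "delta_rot": [0, 0, 6.7], "fingers": 0}, {"linear": [-0.01, 0.039, 0], "delta_rot": [0, 0, 0], "fingers": 0}, {"linear": [-0.01, 0.039, 0], "delta_rot": [0, 0, 0], "fingers": 0}, {"linear": [-0.01, 0.039, 0], "delta_rot": [0, 0, 0], "fingers": 0}, {"linear": [-0.01, 0.039, 0], "delta_rot": [0, 0, 0], "fingers": 0}, {"linear": [-0.01, 0.039, 0], "delta_rot": [0, 0, 0], "fingers": 0}, {"linear": [-0.01, 0.039, 0], "delta_rot": [0, 0, 0], "fingers": 0}, {"linear": [-0.01, 0.039, 0], "delta_rot": [0, 0, 0], "fingers": 0}, {"linear": [-0.01, 0.039, 0], "delta_rot": [0, 0, 0], "fingers": 0}, {"linear": [-0.01, 0.039, 0], "delta_rot": [0, 0, 0], "fingers": 0}]}}

```text
clock: 1.7
position: [0.3928, 0.2582, 0.2552]
ee_rot: [-0.003, 0.898, 0.441, 0.003]
contact_force: [1.2, 0.9, 0.2]
width: 0.0
```

>>> {"op": "send_rows", "data": {"plan": [{"linear": [-0.01, 0.039, 0], "delta_rot": [0, 0, 0], "fingers": 0}, {"linear": [-0.01, 0.039, 0], "delta_rot": [0, 0, 0], "fingers": 0}, {"linear": [-0.01, 0.039, 0], "delta_rot": [0, 0, 0], "fingers": 0}, {"linear": [-0.01, 0.039, 0], "delta_rot": [0, 0, 0], "fingers": 0}, {"linear": [-0.01, 0.039, 0], "delta_rot": [0, 0, 0], "fingers": 0}, {"linear": [-0.01, 0.039, 0], "delta_rot": [0, 0, 0], "fingers": 0}, {"linear": [-0.01, 0.039, 0], "delta_rot": [0, 0, 0], "fingers": 0}, {"linear": [-0.01, 0.039, 0], "delta_rot": [0, 0, 0], "fingers": 0}, {"linear": [-0.01, 0.039, 0], "delta_rot": [0, 0, 0], "fingers": 0}]}}

```text
clock: 2.45
position: [0.62, -0.0404, 0.2559]
ee_rot: [-0.003, 0.898, 0.439, 0.006]
contact_force: [1.3, 0.9, 0.4]
width: 0.0001
```

```bash
cat > w.py <<'E'
from h import *
def where():
    s=manip.get_state();p=np.load("p.npy");r=R.from_quat(s["ee_rot"],scalar_first=True);M=r.as_matrix()
    u=np.array([np.cos(p[2]),np.sin(p[2]),0]);v=np.array([-u[1],u[0],0]);d=s["position"]-[p[0],p[1],0]
    f=np.array(s["contact_force"])
    print("t",round(s["clock"],2),"TCP rack",(d@u).round(4),(d@v).round(4),"tipz",(s["position"][2]+M[2,2]*manip.tips_ahead).round(4),"zax",M[:,2].round(3),"-y.u",np.degrees(np.arctan2(-M[:,1]@v,-M[:,1]@u)).round(2),"F uvz",(f@u).round(2),(f@v).round(2),f[2].round(2),"w",round(s["width"],4),"q",np.round(s["qpos"],2))
    return s,M,u,v,d
if __name__=="__main__":
    s,M,u,v,d=where()
    import sys
    if len(sys.argv)>3:
        t=np.array([float(x) for x in sys.argv[1:4]]);tw=t[0]*u+t[1]*v+[0,0,t[2]+manip.tips_ahead]
        print("tool shift",(M.T@(tw-d)).round(4))
E
python3 w.py -.19 .0 .23
```

```text
t 2.45 TCP rack -0.0305 -0.0242 tipz 0.2309 zax [ 0.008  0.011 -1.   ] -y.u -0.38 F uvz -0.52 -1.51 0.43 w 0.0001 q [-0.18  0.34  1.41  0.01  1.39 -1.1 ]
tool shift [-0.0232  0.1597  0.0006]
```

>>> {"op": "send_rows", "data": {"plan": [{"linear": [-0.006, 0.04, 0], "delta_rot": [0, 0, 0], "fingers": 0}, {"linear": [-0.006, 0.04, 0], "delta_rot": [0, 0, 0], "fingers": 0}, {"linear": [-0.006, 0.04, 0], "delta_rot": [0, 0, 0], "fingers": 0}, {"linear": [-0.006, 0.04, 0], "delta_rot": [0, 0, 0], "fingers": 0}, {"linear": [0, 0.003, 0.02], "delta_rot": [0, 0, 0], "fingers": 0}, {"linear": [0, 0, 0.035], "delta_rot": [0, 0, 0], "fingers": 0}, {"linear": [0, 0, 0.035], "delta_rot": [0, 0, 0], "fingers": 0}, {"linear": [0, 0, 0.02], "delta_rot": [0, 0, 0], "fingers": 0}, {"linear": [0, 0, 0], "delta_rot": [0, 0, 0], "fingers": 0}]}}

```text
clock: 3.2
position: [0.746, -0.1776, 0.1404]
ee_rot: [0.003, 0.901, 0.434, 0.01]
contact_force: [-1.6, -0.4, -0.0]
width: -0.0001
```

```bash
python3 w.py -.165 .0 .048;  python3 - <<'E'
from h import *
a=manip.get_image("scene");b=manip.get_image("side")
cv2.imwrite("pics/ap.png",np.hstack([cv2.resize(x,(400,300),interpolation=cv2.INTER_CUBIC) for x in (a[130:310,205:445],b[150:360,180:460])])[:,:,::-1])
E
```

```text
t 3.2 TCP rack -0.214 0.008 tipz 0.1155 zax [ 0.02   0.004 -1.   ] -y.u -1.09 F uvz 0.97 1.31 -0.05 w -0.0001 q [-0.33  0.62  1.21  0.01  1.29 -1.23]
tool shift [ 0.006  -0.05    0.0669]
```

View pics/ap.png

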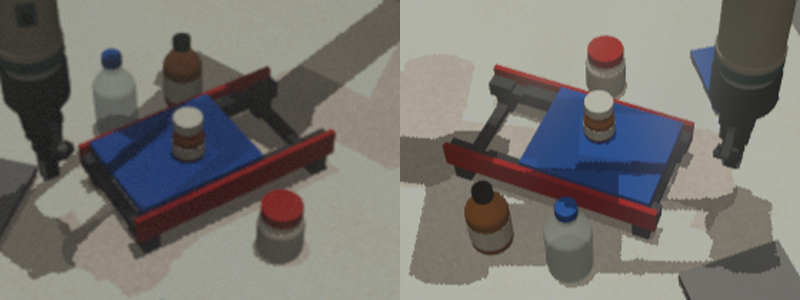

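The hand stands behind the trailing end, clear of everything. Now I level it, lower it, and come up close.

>>> {"op": "send_rows", "data": {"plan": [{"linear": [0.003, -0.003, 0.02], "delta_rot": [0.75, -0.9, -1.1], "fingers": 0}, {"linear": [0.003, 0, 0.025], "delta_rot": [0, 0, 0], "fingers": 0}, {"linear": [0.002, 0, 0.015], "delta_rot": [0, 0, 0], "fingers": 0}, {"linear": [0, 0, 0.005], "delta_rot": [0, 0, 0], "fingers": 0}, {"linear": [0, 0, 0], "delta_rot": [0, 0, 0], "fingers": 0}, {"linear": [0, 0, 0], "delta_rot": [0, 0, 0], "fingers": 0}]}}

```text
clock: 3.8
position: [0.759, -0.17, 0.0913]
ee_rot: [0.01, 0.896, 0.445, 0.009]
contact_force: [-0.4, -0.7, 0.0]
width: -0.0002
```

```bash
python3 w.py -.16 .0 .048
```

```text
t 3.8 TCP rack -0.2196 -0.006 tipz 0.0663 zax [ 0.025 -0.01  -1.   ] -y.u 0.29 F uvz -0.14 0.8 0.02 w -0.0002 q [-0.31  0.67  1.25 -0.    1.2  -1.23]
tool shift [-0.0058 -0.0601  0.0167]
```

>>> {"op": "send_rows", "data": {"plan": [{"linear": [-0.003, -0.02, 0.014], "delta_rot": [1.5, -0.4, 0], "fingers": 0}, {"linear": [-0.003, -0.02, 0.003], "delta_rot": [0, 0, 0], "fingers": 0}, {"linear": [0, -0.01, 0], "delta_rot": [0, 0, 0], "fingers": 0}, {"linear": [0, 0, 0], "delta_rot": [0, 0, 0], "fingers": 0}, {"linear": [0, 0, 0], "delta_rot": [0, 0, 0], "fingers": 0}]}}

```text
clock: 4.22
position: [0.7201, -0.1457, 0.0826]
ee_rot: [0.006, 0.895, 0.445, 0.006]
contact_force: [-0.3, 0.4, 0.4]
width: 0.0001
```

```bash
python3 w.py -.155 .0 .047
```

```text
t 4.22 TCP rack -0.174 -0.0016 tipz 0.0576 zax [ 0.016 -0.005 -1.   ] -y.u 0.33 F uvz 0.47 -0.13 0.39 w 0.0001 q [-0.29  0.62  1.37 -0.    1.13 -1.22]
tool shift [-0.0015 -0.0192  0.0103]
```

>>> {"op": "send_rows", "data": {"plan": [{"linear": [0, -0.004, 0.012], "delta_rot": [1.0, 0, 0], "fingers": 0}, {"linear": [-0.001, -0.003, 0.003], "delta_rot": [0, 0, 0], "fingers": 0}, {"linear": [0, 0, 0], "delta_rot": [0, 0, 0], "fingers": 0}, {"linear": [0, 0, 0], "delta_rot": [0, 0, 0], "fingers": 0}]}}

```text
clock: 4.55
position: [0.7176, -0.1439, 0.0693]
ee_rot: [0.0, 0.896, 0.445, 0.005]
contact_force: [0.5, 0.5, -0.2]
width: -0.0
```

```bash
python3 w.py -.142 .0 .047
```

```text
t 4.55 TCP rack -0.1709 -0.0015 tipz 0.0443 zax [ 0.009  0.004 -1.   ] -y.u 0.32 F uvz -0.12 -0.7 -0.2 w -0.0 q [-0.3   0.63  1.38  0.01  1.12 -1.22]
tool shift [-0.0013 -0.0289 -0.0028]
```

>>> {"op": "send_rows", "data": {"plan": [{"linear": [0, -0.004, 0], "delta_rot": [0, 0, 0], "fingers": 0}, {"linear": [0, -0.004, 0], "delta_rot": [0, 0, 0], "fingers": 0}, {"linear": [0, -0.004, 0], "delta_rot": [0, 0, 0], "fingers": 0}, {"linear": [0, -0.004, 0], "delta_rot": [0, 0, 0], "fingers": 0}, {"linear": [0, -0.004, 0], "delta_rot": [0, 0, 0], "fingers": 0}, {"linear": [0, -0.004, 0], "delta_rot": [0, 0, 0], "fingers": 0}, {"linear": [0, -0.004, 0], "delta_rot": [0, 0, 0], "fingers": 0}, {"linear": [0, -0.003, 0], "delta_rot": [0, 0, 0], "fingers": 0}, {"linear": [0, -0.003, 0], "delta_rot": [0, 0, 0], "fingers": 0}, {"linear": [0, -0.003, 0], "delta_rot": [0, 0, 0], "fingers": 0}]}}

```text
clock: 5.38
position: [0.6876, -0.1211, 0.0689]
ee_rot: [0.002, 0.896, 0.445, 0.006]
contact_force: [2.1, -1.1, -1.3]
width: -0.0
```

```bash
python3 w.py -.1 .0 .046
```

```text
t 5.38 TCP rack -0.1332 -0.0013 tipz 0.0439 zax [ 0.013  0.001 -1.   ] -y.u 0.3 F uvz -2.34 -0.41 -1.32 w -0.0 q [-0.28  0.59  1.48  0.01  1.06 -1.2 ]
tool shift [-0.0011 -0.0332 -0.0025]
```

In contact at about -2.3 N. Expected TCP x at home is about -61 mm, so there are about 72 mm left.

>>> {"op": "send_rows", "data": {"plan": [{"linear": [0, -0.004, 0], "delta_rot": [0, 0, 0], "fingers": 0}, {"linear": [0, -0.004, 0], "delta_rot": [0, 0, 0], "fingers": 0}, {"linear": [0, -0.004, 0], "delta_rot": [0, 0, 0], "fingers": 0}, {"linear": [0, -0.004, 0], "delta_rot": [0, 0, 0], "fingers": 0}, {"linear": [0, -0.004, 0], "delta_rot": [0, 0, 0], "fingers": 0}, {"linear": [0, -0.004, 0], "delta_rot": [0, 0, 0], "fingers": 0}, {"linear": [0, -0.004, 0], "delta_rot": [0, 0, 0], "fingers": 0}, {"linear": [0, -0.004, 0], "delta_rot": [0, 0, 0], "fingers": 0}, {"linear": [0, -0.004, 0], "delta_rot": [0, 0, 0], "fingers": 0}, {"linear": [0, -0.004, 0], "delta_rot": [0, 0, 0], "fingers": 0}, {"linear": [0, -0.004, 0], "delta_rot": [0, 0, 0], "fingers": 0}, {"linear": [0, -0.003, 0], "delta_rot": [0, 0, 0], "fingers": 0}]}}

```text
clock: 6.38
position: [0.6476, -0.0904, 0.0689]
ee_rot: [0.004, 0.896, 0.445, 0.007]
contact_force: [1.8, -1.5, -1.6]
width: 0.0
```

```bash
python3 w.py -.061 .0 .046; python3 - <<'E'
from h import *
a=manip.get_image("scene");b=manip.get_image("side")
cv2.imwrite("pics/mid.png",np.hstack([cv2.resize(x,(400,300),interpolation=cv2.INTER_CUBIC) for x in (a[130:310,205:445],b[150:360,180:460])])[:,:,::-1])
E
```

```text
t 6.38 TCP rack -0.0828 -0.0013 tipz 0.0439 zax [ 0.017 -0.001 -1.   ] -y.u 0.29 F uvz -2.31 0.11 -1.63 w 0.0 q [-0.25  0.53  1.59  0.    1.   -1.17]
tool shift [-0.0012 -0.0218 -0.0024]
```

View pics/mid.png

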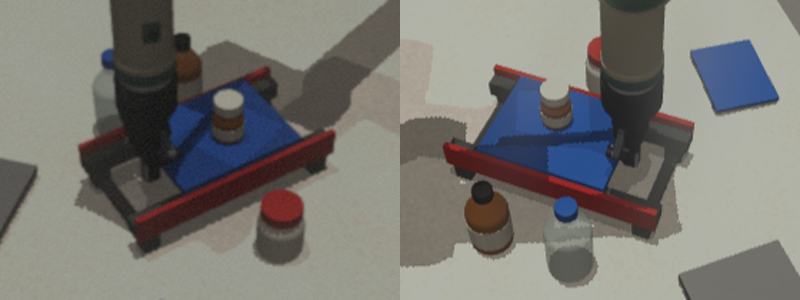

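The board is sliding square and the jar is upright. The last 20 mm go slower.

>>> {"op": "send_rows", "data": {"plan": [{"linear": [0, -0.003, 0], "delta_rot": [0, 0, 0], "fingers": 0}, {"linear": [0, -0.003, 0], "delta_rot": [0, 0, 0], "fingers": 0}, {"linear": [0, -0.003, 0], "delta_rot": [0, 0, 0], "fingers": 0}, {"linear": [0, -0.002, 0], "delta_rot": [0, 0, 0], "fingers": 0}, {"linear": [0, -0.002, 0], "delta_rot": [0, 0, 0], "fingers": 0}]}}

```text
clock: 6.9
position: [0.6371, -0.0823, 0.069]
ee_rot: [0.004, 0.896, 0.445, 0.008]
contact_force: [0.9, -1.8, -0.9]
width: 0.0
```

>>> {"op": "send_rows", "data": {"plan": [{"linear": [0, -0.0015, 0], "delta_rot": [0, 0, 0], "fingers": 0}, {"linear": [0, -0.0015, 0], "delta_rot": [0, 0, 0], "fingers": 0}]}}

```text
clock: 7.07
position: [0.6345, -0.0803, 0.069]
ee_rot: [0.005, 0.896, 0.445, 0.008]
contact_force: [1.8, -0.8, -0.2]
width: -0.0001
```

```bash
python3 w.py -.061 .0 .046
```

```text
t 7.07 TCP rack -0.0663 -0.0014 tipz 0.044 zax [ 0.018 -0.001 -1.   ] -y.u 0.29 F uvz -1.93 -0.49 -0.2 w -0.0001 q [-0.24  0.51  1.63  0.    0.98 -1.16]
tool shift [-0.0013 -0.0053 -0.0021]
```

Now 1.5 mm at a time, checking the force after each step.

>>> {"op": "send_rows", "data": {"plan": [{"linear": [0, -0.0015, 0], "delta_rot": [0, 0, 0], "fingers": 0}]}}

```text
clock: 7.15
position: [0.6333, -0.0794, 0.069]
ee_rot: [0.005, 0.896, 0.445, 0.008]
contact_force: [2.0, -1.3, -0.8]
width: 0.0001
```

>>> {"op": "send_rows", "data": {"plan": [{"linear": [0, -0.0015, 0], "delta_rot": [0, 0, 0], "fingers": 0}]}}

```text
clock: 7.23
position: [0.6321, -0.0784, 0.069]
ee_rot: [0.005, 0.896, 0.445, 0.008]
contact_force: [1.6, -1.6, -0.1]
width: 0.0002
```

>>> {"op": "send_rows", "data": {"plan": [{"linear": [0, -0.0015, 0], "delta_rot": [0, 0, 0], "fingers": 0}]}}

```text
clock: 7.32
position: [0.6309, -0.0774, 0.069]
ee_rot: [0.005, 0.896, 0.445, 0.008]
contact_force: [2.4, -1.4, -2.0]
width: -0.0001
```

```bash
python3 w.py -.061 .0 .046
```

```text
t 7.32 TCP rack -0.0616 -0.0014 tipz 0.044 zax [ 0.019 -0.001 -1.   ] -y.u 0.29 F uvz -2.75 -0.31 -2.02 w -0.0001 q [-0.23  0.5   1.64  0.    0.98 -1.16]
tool shift [-0.0014 -0.0006 -0.002 ]
```

>>> {"op": "send_rows", "data": {"plan": [{"linear": [0, -0.0015, 0], "delta_rot": [0, 0, 0], "fingers": 0}]}}

```text
clock: 7.4
position: [0.6297, -0.0765, 0.069]
ee_rot: [0.005, 0.896, 0.445, 0.008]
contact_force: [1.5, -1.3, -0.7]
width: -0.0001
```

>>> {"op": "send_rows", "data": {"plan": [{"linear": [0, -0.0012, 0], "delta_rot": [0, 0, 0], "fingers": 0}]}}

```text
clock: 7.48
position: [0.6285, -0.0756, 0.069]
ee_rot: [0.005, 0.896, 0.445, 0.008]
contact_force: [1.2, -0.7, -0.8]
width: -0.0001
```

```bash
python3 w.py -.061 .0 .046; python3 - <<'E'
from h import *
ims={c:manip.get_image(c) for c in I}
for c in ims: cv2.imwrite(f"pics/{c}_n.png",ims[c][:,:,::-1])
cv2.imwrite("pics/n.png",np.hstack([cv2.resize(x,(400,300),interpolation=cv2.INTER_CUBIC) for x in (ims["scene"][155:275,250:410],ims["side"][180:321,205:393])])[:,:,::-1])
E
```

```text
t 7.48 TCP rack -0.0586 -0.0015 tipz 0.044 zax [ 0.019 -0.001 -1.   ] -y.u 0.28 F uvz -1.39 -0.22 -0.79 w -0.0001 q [-0.23  0.5   1.65  0.    0.97 -1.15]
tool shift [-0.0015  0.0024 -0.002 ]
```

View pics/n.png

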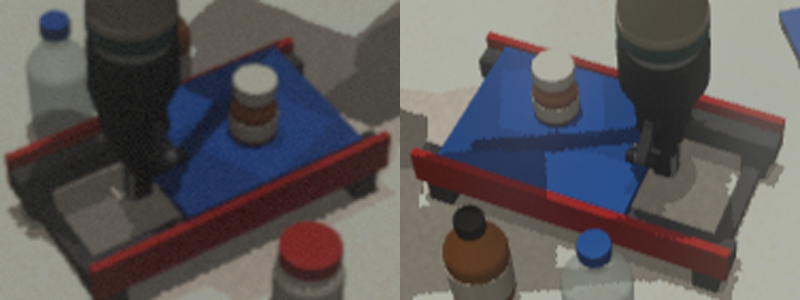

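It is close to home, but there is no force rise yet. The jar is upright. I keep stepping.

>>> {"op": "send_rows", "data": {"plan": [{"linear": [0, -0.0012, 0], "delta_rot": [0, 0, 0], "fingers": 0}]}}

```text
clock: 7.67
position: [0.6271, -0.0746, 0.0689]
ee_rot: [0.004, 0.896, 0.445, 0.008]
contact_force: [1.7, -1.3, 0.0]
width: -0.0001
```

>>> {"op": "send_rows", "data": {"plan": [{"linear": [0, -0.0012, 0], "delta_rot": [0, 0, 0], "fingers": 0}]}}

```text
clock: 7.75
position: [0.6263, -0.074, 0.069]
ee_rot: [0.005, 0.896, 0.445, 0.008]
contact_force: [1.6, -1.3, -1.0]
width: -0.0001
```

```bash
python3 w.py; python3 - <<'E'
from h import *
p=np.load("p.npy");e={}
for c in I:
    im=manip.get_image(c)
    e[c]=[d["extent"].__class__ and tuple(int(x) for x in d["extent"]) for t in("jar","bottle","amber","pot") for d in manip.find_in(t,c)[:1]]
    e[c].append((290,150,327,240) if c=="scene" else (290,180,338,225))
    e.setdefault("im",{})[c]=im
E
```

```text
t 7.75 TCP rack -0.0559 -0.0014 tipz 0.044 zax [ 0.018 -0.001 -1.   ] -y.u 0.29 F uvz -2.07 0.0 -1.01 w -0.0001 q [-0.23  0.5   1.65  0.    0.97 -1.15]
```

>>> {"op": "send_rows", "data": {"plan": [{"linear": [0, -0.0013, 0], "delta_rot": [0, 0, 0], "fingers": 0}]}}

```text
clock: 8.33
position: [0.6255, -0.0733, 0.069]
ee_rot: [0.005, 0.896, 0.445, 0.008]
contact_force: [1.6, -1.1, -1.2]
width: 0.0
```

>>> {"op": "send_rows", "data": {"plan": [{"linear": [0, -0.0013, 0], "delta_rot": [0, 0, 0], "fingers": 0}]}}

```text
clock: 8.42
position: [0.6247, -0.0728, 0.069]
ee_rot: [0.005, 0.896, 0.445, 0.008]
contact_force: [2.6, -1.5, -1.0]
width: 0.0
```

>>> {"op": "send_rows", "data": {"plan": [{"linear": [0, -0.0013, 0], "delta_rot": [0, 0, 0], "fingers": 0}]}}

```text
clock: 8.5
position: [0.6239, -0.0721, 0.069]
ee_rot: [0.005, 0.896, 0.445, 0.009]
contact_force: [2.8, -2.3, -0.6]
width: -0.0001
```

```bash
python3 w.py; python3 - <<'E'
from h import *
ims={c:manip.get_image(c) for c in I}
for c in ims: cv2.imwrite(f"pics/{c}_n2.png",ims[c][:,:,::-1])
p=np.load("p.npy")
for q in ((.2,),):pass
ex={"scene":[(262,150,290,215),(283,130,322,240),(338,175,366,212),(358,243,390,288)],"side":[(279,285,315,347),(225,274,257,328),(262,172,290,248),(295,150,345,262)]}
for c in ("scene","side"):
  for bz in(.055,.0485):
    print(c,bz,*[(lambda r:(r[0].round(4),round(r[1],1)))(fit({c:ims[c]},ex,[*p[:3],.04,.0,p[5]],bz))])
E
```

```text
t 8.5 TCP rack -0.0529 -0.0014 tipz 0.044 zax [ 0.02  -0.002 -1.   ] -y.u 0.28 F uvz -3.57 0.11 -0.65 w -0.0001 q [-0.23  0.5   1.66  0.    0.97 -1.15]
scene 0.055 (array([ 0.5771, -0.0373,  2.4706,  0.0329,  0.0044,  0.0366]), np.float64(185.2))
scene 0.0485 (array([ 0.5776, -0.0383,  2.4714,  0.0376,  0.0036,  0.0366]), np.float64(169.8))
side 0.055 (array([ 0.5737, -0.0365,  2.4804,  0.0361,  0.0034,  0.0368]), np.float64(389.3))
side 0.0485 (array([ 5.7770e-01, -3.9700e-02,  2.4884e+00,  4.5500e-02,  1.9000e-03,
        4.0300e-02]), np.float64(424.9))
```

The refit puts the rack origin 4 to 5 mm further along +x, so the board is still 1 to 4 mm short of dropping. I continue in small steps.

>>> {"op": "send_rows", "data": {"plan": [{"linear": [0, -0.0013, 0], "delta_rot": [0, 0, 0], "fingers": 0}]}}

```text
clock: 8.68
position: [0.6239, -0.0721, 0.0691]
ee_rot: [0.007, 0.896, 0.445, 0.009]
contact_force: [3.9, -4.6, -2.2]
width: -0.0
```

>>> {"op": "send_rows", "data": {"plan": [{"linear": [0, -0.0013, 0], "delta_rot": [0, 0, 0], "fingers": 0}]}}

```text
clock: 8.77
position: [0.6238, -0.0721, 0.0692]
ee_rot: [0.008, 0.895, 0.445, 0.01]
contact_force: [3.7, -3.6, -2.2]
width: 0.0002
```

>>> {"op": "send_rows", "data": {"plan": [{"linear": [0, -0.0013, 0], "delta_rot": [0, 0, 0], "fingers": 0}]}}

```text
clock: 8.85
position: [0.6237, -0.0722, 0.0694]
ee_rot: [0.009, 0.895, 0.445, 0.011]
contact_force: [2.5, -3.1, -1.7]
width: -0.0003
```

```bash
python3 w.py
```

```text
t 8.85 TCP rack -0.0528 -0.0013 tipz 0.0444 zax [ 0.027 -0.007 -1.   ] -y.u 0.34 F uvz -3.87 0.89 -1.72 w -0.0003 q [-0.23  0.49  1.67 -0.    0.96 -1.15]
```

It stalled at -52.8 mm with the force up to about 5 to 6 N, which looks like the notch stop. I back the hand off and look.

>>> {"op": "send_rows", "data": {"plan": [{"linear": [0, 0.005, 0], "delta_rot": [0, 0, 0], "fingers": 0}, {"linear": [0, 0.01, 0], "delta_rot": [0, 0, 0], "fingers": 0}, {"linear": [0, 0.02, 0], "delta_rot": [0, 0, 0], "fingers": 0}, {"linear": [0, 0.02, 0], "delta_rot": [1.5, 0, 0], "fingers": 0}, {"linear": [0, 0, 0], "delta_rot": [0, 0, 0], "fingers": 0}]}}

```text
clock: 9.27
position: [0.6654, -0.1043, 0.07]
ee_rot: [-0.008, 0.895, 0.446, 0.001]
contact_force: [1.2, -0.6, 0.7]
width: -0.0003
```

```bash
python3 w.py; python3 - <<'E'
from h import *
ims={c:manip.get_image(c) for c in I}
for c in ims: cv2.imwrite(f"pics/{c}_n3.png",ims[c][:,:,::-1])
cv2.imwrite("pics/n3.png",np.hstack([cv2.resize(x,(400,300),interpolation=cv2.INTER_CUBIC) for x in (ims["scene"][165:255,290:410],ims["side"][185:281,205:333])])[:,:,::-1])
p=np.load("p.npy")
ex={"scene":[(255,130,305,240),(338,175,366,212),(358,243,390,288)],"side":[(279,285,315,347),(225,274,257,328),(262,172,290,248),(320,150,365,265)]}
for c in ("scene","side"):
  for bz in(.055,.0485):
    r=fit({c:ims[c]},ex,[.577,-.038,2.48,.04,.0,.038],bz);print(c,bz,r[0].round(4),r[1].round(1))
E
```

```text
t 9.27 TCP rack -0.1054 -0.0012 tipz 0.045 zax [-0.004  0.015 -1.   ] -y.u 0.42 F uvz -1.36 -0.23 0.72 w -0.0003 q [-0.27  0.56  1.52  0.01  1.06 -1.2 ]
scene 0.055 [ 5.8230e-01 -4.0500e-02  2.4875e+00  4.1500e-02 -1.6000e-03  3.6600e-02] 84.7
scene 0.0485 [ 5.7920e-01 -3.9100e-02  2.4828e+00  4.2100e-02 -3.0000e-04  3.4100e-02] 57.6
side 0.055 [ 0.5759 -0.0388  2.474   0.039   0.0035  0.0365] 317.3
side 0.0485 [ 5.7530e-01 -3.7500e-02  2.4809e+00  4.2400e-02  1.1000e-03  3.5000e-02] 300.3
```

View pics/n3.png

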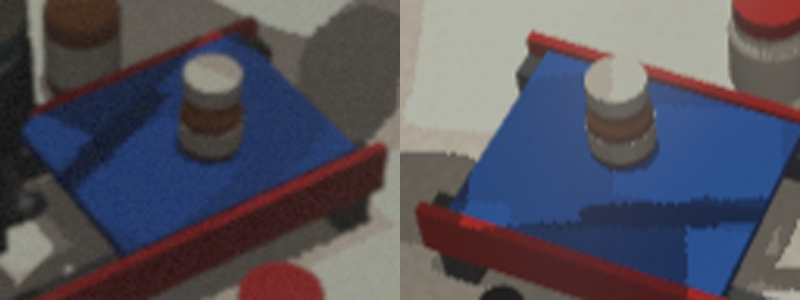

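Both views now fit the dropped pose better, with the board at x≈42 mm, y≈0, consistent with the feet against the notch ends. I lift the hand away and check without the occlusion.

>>> {"op": "send_rows", "data": {"plan": [{"linear": [0, 0.02, -0.01], "delta_rot": [0, 0, 0], "fingers": 0}, {"linear": [0, 0.015, -0.03], "delta_rot": [0, 0, 0], "fingers": 0}, {"linear": [0, 0, -0.04], "delta_rot": [0, 0, 0], "fingers": 0}, {"linear": [0, 0, -0.04], "delta_rot": [0, 0, 0], "fingers": 0}, {"linear": [0, 0.03, -0.025], "delta_rot": [0, 0, 0], "fingers": 0}, {"linear": [0, 0.04, 0], "delta_rot": [0, 0, 0], "fingers": 0}, {"linear": [0, 0.03, 0], "delta_rot": [0, 0, 0], "fingers": 0}, {"linear": [0, 0, 0], "delta_rot": [0, 0, 0], "fingers": 0}, {"linear": [0, 0, 0], "delta_rot": [0, 0, 0], "fingers": 0}]}}

```text
clock: 10.12
position: [0.7635, -0.18, 0.2115]
ee_rot: [-0.02, 0.894, 0.448, -0.009]
contact_force: [-0.3, 0.3, -0.8]
width: -0.0001
```

```bash
python3 w.py; python3 - <<'E'
from h import *
ims={c:manip.get_image(c) for c in I}
for c in ims: cv2.imwrite(f"pics/{c}_n4.png",ims[c][:,:,::-1])
ex={"scene":[(260,157,290,216),(304,148,327,192),(335,175,366,212),(358,243,390,288)],"side":[(279,285,315,347),(225,274,257,328),(262,172,290,248),(305,170,340,215)]}
for c in ("scene","side"):
  for bz in(.055,.0485):
    r=fit({c:ims[c]},ex,[.578,-.038,2.482,.04,.0,.036],bz);print(c,bz,r[0].round(4),r[1].round(1))
for t in("bottle","amber","pot","jar"):
    print(t,[[int(x) for x in d["extent"]] for c in I for d in (manip.find_in(t,c)[:1])])
cv2.imwrite("pics/n4.png",np.hstack([cv2.resize(x,(400,300),interpolation=cv2.INTER_CUBIC) for x in (ims["scene"][150:300,230:430],ims["side"][170:350,190:430])])[:,:,::-1])
E
```

```text
t 10.12 TCP rack -0.2293 -0.0007 tipz 0.1865 zax [-0.035  0.028 -0.999] -y.u 0.68 F uvz 0.37 -0.05 -0.83 w -0.0001 q [-0.33  0.65  0.99  0.02  1.55 -1.26]
scene 0.055 [ 0.5789 -0.0385  2.4771  0.0388 -0.      0.0391] 313.6
scene 0.0485 [ 5.7770e-01 -3.8500e-02  2.4737e+00  4.0800e-02  7.0000e-04  3.6500e-02] 280.4
side 0.055 [ 0.5747 -0.0378  2.4838  0.0396  0.0029  0.0396] 708.3
side 0.0485 [ 5.7560e-01 -3.8000e-02  2.4822e+00  4.2000e-02  9.0000e-04  3.9100e-02] 676.8
bottle [[261, 158, 285, 209], [278, 287, 318, 348]]
amber [[357, 245, 391, 286], [222, 275, 257, 329]]
pot [[359, 243, 390, 287], [310, 176, 338, 218]]
jar [[347, 180, 364, 214], [264, 203, 286, 238]]
```

View pics/n4.png

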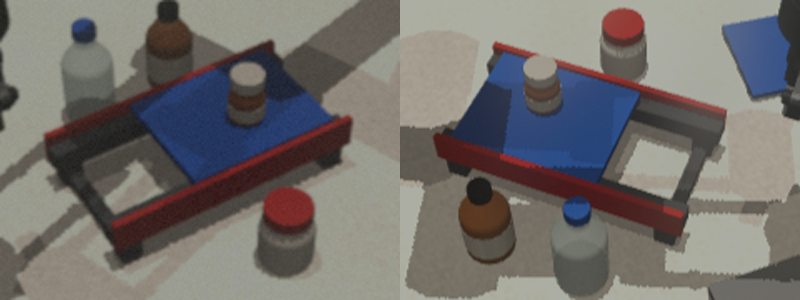

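```bash
python3 - <<'E'
from h import *
exA={"scene":[(260,157,290,216),(304,148,327,228),(358,243,390,288)],"side":[(308,170,340,250),(279,285,315,347),(225,274,257,328)]}
exB={"scene":[(260,157,290,216),(304,148,327,192),(335,175,366,212),(358,243,390,288)],"side":[(279,285,315,347),(225,274,257,328),(262,172,290,248),(305,170,340,215)]}
for n,ex,x in(("0",exA,-.041),("_n4",exB,.041)):
  for c in I:
    im=cv2.imread(f"pics/{c}{n}.png")[:,:,::-1].copy()
    print(n,c,[(bz,round(fit({c:im},ex,[.578,-.038,2.48,x,.0,.037],bz)[1],1)) for bz in(.0455,.0485,.0518,.055,.058)])
E
```

```text
0 scene [(0.0455, np.float64(369.5)), (0.0485, np.float64(354.9)), (0.0518, np.float64(355.3)), (0.055, np.float64(358.9)), (0.058, np.float64(352.7))]
0 side [(0.0455, np.float64(548.6)), (0.0485, np.float64(509.6)), (0.0518, np.float64(515.5)), (0.055, np.float64(522.2)), (0.058, np.float64(528.6))]
_n4 scene [(0.0455, np.float64(277.0)), (0.0485, np.float64(281.2)), (0.0518, np.float64(290.1)), (0.055, np.float64(315.4)), (0.058, np.float64(350.6))]
_n4 side [(0.0455, np.float64(681.0)), (0.0485, np.float64(682.4)), (0.0518, np.float64(702.4)), (0.055, np.float64(726.9)), (0.058, np.float64(774.4))]
```

```bash
python3 -c "
from rig import manip
print(manip.sign_off())"
```

```text
the job is handed in; nothing more can be done
None
```

I pushed the blue board along the rails with closed fingertips until it stopped at the notches. Then I backed the hand off, lifted it clear and handed the job in at about 10 s on the robot's clock. No verdict was reported.

**Push:** the board slid at about 2–3 N. It stalled about 80 mm from its start with the force peaking near 6 N, well below 40 N.

**Last checks:**
- **Position:** the hand-free fits put the board at x ≈ 41–42 mm and y ≈ 1 mm in the rack's frame, against a home of 40 and 0. That fits with the feet resting against the notch ends, inside their play.
- **Height:** both cameras fitted the dropped, flush height better than the riding height. That test is weak, because on the starting pictures it could not pick out the known riding height.
- **Jar and bystanders:** the final picture shows the jar upright on the board, with the bottle, amber bottle and white jar about where they stood.

**Disagreements:**
- **Rack pose:** my first rack fit was off by about 4–5 mm along x, so the drop came later than predicted. I went by the force and refitted pictures instead.
- **Amber bottle:** in the last scene view the detector labelled the white jar as the amber bottle. The side view and the picture both show the amber bottle in place.

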